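# Release a locked sample drawer through its catch hole

## Task

The drawer of the small grey sample locker is held shut by a spring catch. Take the steel release pin out of its stand, feel with its tip for the small off-centre hole in the round steel plate at the back of the locker's top, and push the spring catch inside straight down until it lets go and the drawer springs open, never pressing harder than about 20 N so that nothing is bent. Then put the pin back upright and fully down in its stand, leave the drawer open, and do not disturb the other things on the bench.

Things in the scene. Friction and masses are not known exactly. Their poses are not given: they have to be found in the camera images.
- locker: Fixed grey metal locker, 180 (x) x 140 (y) x 85 mm high, with a white drawer in its front (-x) face. Origin: centre of its underside on the bench; z up. On the rear part of its top is a round steel plate, 44 mm across, 8 mm high, upper face 93 mm above the bench, with one upright round hole, 11 mm wide, sharp-edged, 5 mm off the plate's centre. More than 25 N between the pin and any part of the locker is damage.
- plate_centre (a point): Centre of the round plate's upper face, 55 mm behind (+x) the locker's centre; axes as the locker's. This is not the hole: the plate is clamped at any angle, so the hole's centre lies 5 mm from this point in an unknown direction, different every time and not measured. The plate does not turn under load. The hole goes straight down.
- catch_mid (a point): Mean height of the spring catch's pad, 26 mm below plate_centre. The true pad (flat, 33 mm wide, horizontal) lies up to 6 mm higher or lower, not measured. It goes down on a spring: 3 N at first, 5 to 10 N as the catch lets go after 6 mm of travel; hard stop after 8 mm. It springs back up when the pin is drawn out; the drawer stays open.
- drawer (a joint): How far the drawer has come out, in m: 0 shut and locked, 0.05 fully out. Its own spring pushes it out (in about a second) once the catch has let go, and holds it there.
- pin_grip (a point): Centre of the release pin's aluminium handle, a cylinder 18 mm in diameter and 40 mm long; grasp it here from above with the fingers level. z: along the pin, upward. The pin is 125 mm long in all; it starts upright in the stand, 5 mm above the bench.
- pin_tip (a point): Centre of the flat lower end of the pin, 105 mm below pin_grip along the pin. The shaft is a steel dowel 8 mm in diameter and 85 mm long, its end chamfered by 0.6 mm. Mass about 60 g.
- stand_hole0 (a point): Centre of the mouth of the stand's hole. The stand is a fixed grey plastic block, 60 x 60 x 45 mm high; its upright hole is 10.5 mm in diameter (chamfered by 2 mm) and 40 mm deep, its mouth 45 mm above the bench.
- slide_box: Bystander: black slide box, 108 x 89 x 36 mm, origin at the centre of its underside.
- tube_c: Bystander: lying centrifuge tube with a red cap, 117 x 54 x 23 mm, origin at the centre of its underside.
- marker_red: Bystander: marker with red cap, 138 mm long, 14 mm thick, origin at the centre of its underside.
- pin: The whole release pin; origin at its tip, as pin_tip.
Mind the look-alikes: they are no part of the job. There is more than one size of the part that bears stand_hole0; the job needs the larger. What is shaped like the pin but pink is not meant.

How it is judged:
By the outcome, as a careful person would: the job done as asked, in the order asked, and still so for the second after the job is handed in, with the robot touching nothing.
It also fails if it takes over 72 s, if anything falls off the work surface, if the arm or the gripper's body presses on something with over 40 N, if the wrist force passes 120 N, or if a joint passes its speed limit or range.

## Robot

A 7-joint arm with a two-finger parallel gripper is mounted at the origin on a cart in front of the work surface, level with it; the furniture and walls round the work are solid. World frame = base frame: x ahead of the robot, y to its left, z up, the work surface at z = 0. Lengths are in mm, angles in rad, forces in N, time in s.
With the tool pointing down it reaches from about 375 to 925 mm from the base axis. Payload 3.1 kg.
Tool frame: the origin (TCP) lies between the finger pads; the fingertips stand 11 mm ahead of it and the grasp point (between the pads) lies 8 mm behind it; z points along the fingers, y is the direction in which the jaws open and shut (so a half turn about z gives the same grasp; the last joint's range is limited). The gripper opens to 85 mm and grips with 20 to 120 N. Pads are 22 mm wide; open, the fingers measure 114 mm over their backs; the gripper's body (76 mm by 85 mm) begins 54 mm behind the grasp point. The pads swing forward as they close: fully open they stand 13 mm farther back than shut.
Start: joints at [-1.331, 0.383, 0.044, 1.598, -0.018, 1.161, -0.05], TCP at [215.396, 613.276, 242.269] pointing down, gripper open.
Joint ranges: [-2.61, 2.61], [-0.41, 2.15], [-1.48, 1.57], [0, 2.5], [-1.57, 4.71], [0.05, 1.97], [-2.85, 2.85]. Speed limits (rad/s): [2.79, 2.79, 3.14, 3.14, 3.14, 3.14, 3.14].

## Interface

Orientations are given as a 3x3 rotation matrix whose columns are the frame's x, y, z axes.
In Python, from rig import robot gives the robot as it stands.
- The arm moves only by the tool apply_moves, never from a script. Its argument "series" is a list of rows, each an object with "linear": the shift along the tool's x, y, z in cm, a list of three; "spin": the turn about the tool's z in degrees; "hand": the opening, from 0 (shut) to 1 (fully open). In form: [{"linear": [x, y, z], "spin": spin, "hand": hand}, ...]. A call has 1 to 10 rows; each row shifts and turns the commanded pose from where the row before left it, along the tool's axes as they then stand; what a row does not reach is not made up. A row lasts 1/8 s, in which the tool goes at most 62.5 mm and 10.7 degrees, less where a joint would pass 70% of its speed; a pose out of reach is approached as far as the arm can. A call with a gripper value outside its range is refused whole. The fingers move at their own pace and stop on an object; the grip force is fixed at half the most. Time passes only in rows, so rows that do not move let the fingers close. It gives the time, the measured TCP pose, the force and the opening at its end, in the units of the state.
- robot.sense(): the state, without advancing time (a new reading comes with each control period).
- robot.capture(name): name is "scene" or "top"; returns the picture (384x512x3 uint8, blue, green, red); there is no depth.
- robot.get_calibration(name): a dict with "fx", "fy", "cx", "cy" (pixels), "R" (3x3) and "t" (3): a world point X has camera coordinates R X + t. Camera axes: x right, y down, z forward; pixel columns grow to the right and rows downward; lengths in mm; the calibration is good to about 2 mm. A picture is of the moment at which its call begins. get_calibration takes no time and is no camera call.
- robot.job_done(): hands the job in, once; it reports no verdict.
The state is a dict: "time_s": time; "qpos": joint angles; "qvel": joint speeds; "joint_torque": joint torques, N m; "eef_pos": TCP position; "ee_rot": TCP orientation; "ft_force": force on the tool from outside, world axes, zero at the start; "torque": the same for the moment, N m; "width": finger opening in mm.
Only numpy, scipy, OpenCV 4.12 (cv2) and the standard library are available. Lean on these libraries where they do the work, as an engineer would, in place of code of your own. Each camera call takes 0.05 s, during which the arm holds its last target.

## Working session

There is one attempt and no reset: what is moved stays moved. The work goes in short steps, Python scripts to look and compute and a tool call to move; the robot and the scene stay as the last step left them, time stands still between calls to the robot, and variables do not carry over. Pictures are saved under pics/ and viewed, and the job is handed in when it is done.

Besides the shell and the picture viewer there is one more tool, called in YAML: its name, and indented under it one key for each argument. apply_moves: Moves the arm, as the interface text tells. Its arguments: {"type":"object","properties":{"series":{"type":"array"}},"required":["series"]}

```bash
mkdir -p pics; ls; python3 - <<'E'
from rig import robot
import cv2
for n in("scene","top"):
    im=robot.capture(n); cv2.imwrite(f"pics/{n}0.png",im)
    c=robot.get_calibration(n); print(n,c)
print(robot.sense())
E
```

```text
pics
scene {'fx': 356.7991748352888, 'fy': 356.7991748352888, 'cx': 251.54682059007817, 'cy': 195.1207565008428, 'R': array([[ 0.85084036, -0.52512567,  0.01771201],
       [-0.25241455, -0.43807781, -0.86277154],
       [ 0.46082272,  0.72961008, -0.50528364]]), 't': array([-486.45708505,  241.37807534,  725.67313399])}
top {'fx': 434.3385498048473, 'fy': 434.3385498048473, 'cx': 249.2005722982467, 'cy': 186.87951237590684, 'R': array([[-0.00361404, -0.99997108, -0.00669229],
       [-0.98863797,  0.0045786 , -0.15024644],
       [ 0.15027274,  0.00607326, -0.98862593]]), 't': array([  12.03416312,  614.71515423, 1320.97593381])}
{'time_s': 0.1, 'qpos': array([-1.33081624,  0.38378577,  0.04387842,  1.59942205, -0.01790936,
        1.1611903 , -0.04991073]), 'qvel': array([ 0.0002376 , -0.00043028, -0.00027629, -0.00447741,  0.0006698 ,
        0.00097467, -0.00012999]), 'joint_torque': array([ 2.58829285e-03, -4.34724784e+01,  1.02941819e+00, -2.50455451e+01,
        1.09184583e-02,  5.40867492e-03, -6.72459805e-06]), 'eef_pos': array([215.1531151 , 612.4810543 , 240.99001222]), 'ee_rot': array([[-9.43501494e-01,  3.31367591e-01, -6.70859146e-04],
       [ 3.31368243e-01,  9.43498658e-01, -2.31716606e-03],
       [-1.34879031e-04, -2.40855105e-03, -9.99997090e-01]]), 'ft_force': array([-0.07878365, -0.22192583, -0.51952789]), 'torque': array([ 0.01821405, -0.04510268,  0.03836525]), 'width': 85.13789532739231}
```

View pics/scene0.png

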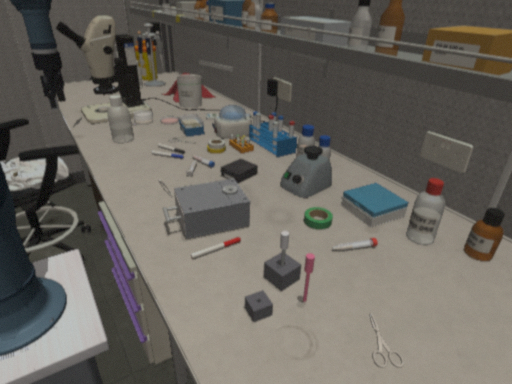

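View pics/top0.png

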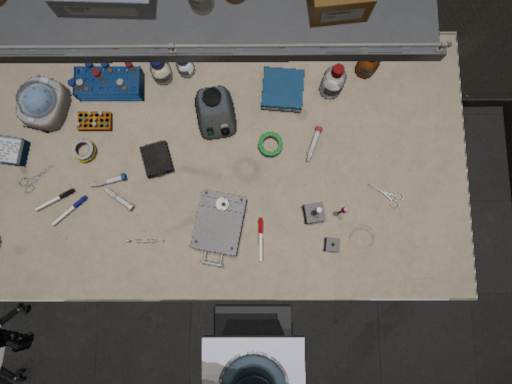

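The top picture shows the locker at (219,223) with its plate at (222,204). The larger stand is at (314,213) with the grey-handled pin in it. Look-alikes are the small stand at (332,244) and the pink pin at (342,210). The tool is out of view at upper left of the scene picture. I'll enlarge to confirm.

```bash
python3 - <<'E'
import cv2,numpy as np
t=cv2.imread("pics/top0.png"); s=cv2.imread("pics/scene0.png")
a=cv2.resize(t[185:275,185:275],(500,500),interpolation=cv2.INTER_CUBIC)
b=cv2.resize(t[195:255,295:355],(300,300),interpolation=cv2.INTER_CUBIC)
c=cv2.resize(s[225:325,240:340],(300,300),interpolation=cv2.INTER_CUBIC)
o=np.zeros((600,800,3),np.uint8);o[:500,:500]=a;o[:300,500:]=b;o[300:,500:]=c
cv2.imwrite("pics/crop1.png",o)
cv2.imwrite("pics/crop2.png",cv2.resize(s[170:245,160:260],(800,600),interpolation=cv2.INTER_CUBIC))
E
```

```text
(no output)
```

View pics/crop1.png

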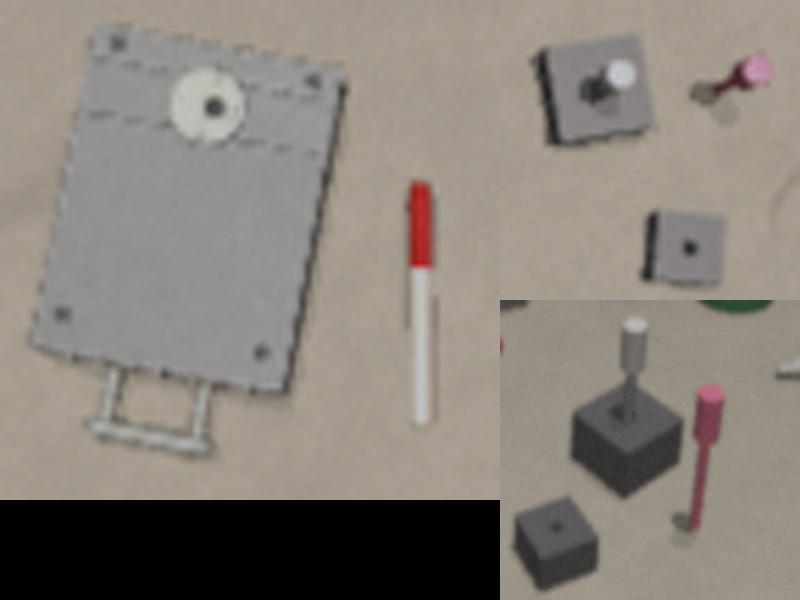

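View pics/crop2.png

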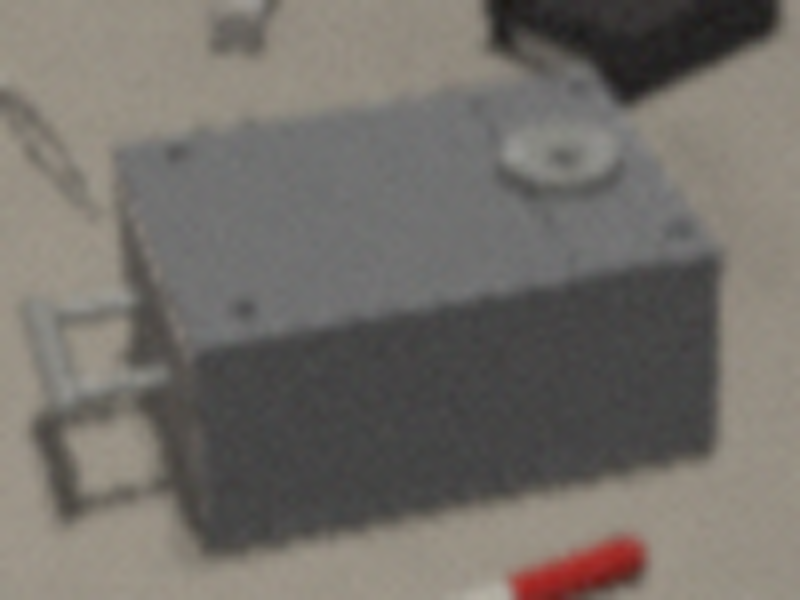

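The grey pin stands in the larger stand, which fits the description; the pink one and the small stand do not. The plate shows a dark hole at about (223.5,204), to the right of the plate centre at (222.3,204), which is world −y. Next I'll measure with subpixel centroids.

```bash
cat > h.py <<'E'
import numpy as np,cv2
from rig import robot
def ray(n,u,v,z):
    c=robot.get_calibration(n);R=c['R'];t=c['t']
    C=-R.T@t;d=R.T@np.array([(u-c['cx'])/c['fx'],(v-c['cy'])/c['fy'],1])
    return C+d*(z-C[2])/d[2]
def proj(n,X):
    c=robot.get_calibration(n);p=c['R']@np.array(X,float)+c['t']
    return np.array([c['fx']*p[0]/p[2]+c['cx'],c['fy']*p[1]/p[2]+c['cy']])
E
python3 - <<'E'
from h import *
np.set_printoptions(precision=1,suppress=True)
t=cv2.imread("pics/top0.png"); s=cv2.imread("pics/scene0.png")
g=cv2.cvtColor(t,cv2.COLOR_BGR2GRAY).astype(float); gs=cv2.cvtColor(s,cv2.COLOR_BGR2GRAY).astype(float)
print(g[196:213,213:233].astype(int)); 
print(gs[182:198,218:242].astype(int))
print(g[204:222,304:326].astype(int))
print(gs[228:262,276:294].astype(int))
E
```

```text
[[152 149 149 149 149 149 154 153 150 149 144 135 149 147 147 145 146 148
  148 147]
 [137 131 142 145 144 141 153 165 170 168 158 133 138 137 150 148 149 148
  150 149]
 [137 138 141 145 152 164 177 183 187 186 180 165 165 157 148 151 150 150
  151 151]
 [148 146 145 151 170 188 188 188 190 189 182 172 185 179 153 140 157 154
  152 153]
 [149 148 149 165 186 191 190 188 189 187 183 179 189 186 166 122 136 129
  140 150]
 [151 148 156 174 188 192 189 190 188 185 187 189 189 189 182 155 138 136
  143 149]
 [152 147 153 183 183 189 190 188 182 160 137 150 183 190 189 174 141 147
  151 150]
 [149 146 154 188 187 189 188 190 170 100  78 102 157 190 187 173 133 149
  149 151]
 [147 146 158 189 190 189 188 189 164  78  77  86 133 180 168 173 132 147
  149 150]
 [147 147 159 184 191 190 191 188 169 114  91 108 155 182 173 177 140 148
  148 151]
 [148 140 140 183 189 189 190 186 181 169 162 168 178 176 175 159 147 147
  147 148]
 [133 121 120 151 184 188 188 187 186 190 190 189 186 181 172 132 145 149
  147 147]
 [140 139 143 145 171 183 186 185 177 187 188 187 189 178 144 139 148 146
  148 
[... 5488 characters left out ...]
144 144 145 144 145 145]
 [144 142 130 118 101  86  79  80  84 103 126 140 145 144 146 145 144 144]
 [133 124 112  99  88  80  76  80  80  89 108 127 136 145 147 149 143 143]
 [115 100  94  94  89  76  78  82  79  84  97 107 119 133 144 146 144 145]
 [ 95  92  88  86  87  79  78  79  82  87  90  94 100 112 129 138 145 145]
 [ 89  89  88  91  85  75  81  82  83  90  90  91  92  95 106 122 138 140]
 [ 90  90  89  85  83  77  79  80  80  91  89  93  88  90  94 104 117 132]
 [ 91  87  82  78  77  73  78  80  80  85  91  89  88  90  92  90  98 111]
 [ 91  79  68  65  62  70  77  79  85  86  90  88  90  92  90  91  91  96]
 [ 76  67  59  60  60  70  75  78  78  86  91  89  89  90  93  91  90  92]]
```

```bash
python3 - <<'E'
from h import *
np.set_printoptions(precision=1,suppress=True)
t=cv2.imread("pics/top0.png"); s=cv2.imread("pics/scene0.png")
g=cv2.cvtColor(t,cv2.COLOR_BGR2GRAY).astype(float); gs=cv2.cvtColor(s,cv2.COLOR_BGR2GRAY).astype(float)
def cen(g,r0,r1,c0,c1,f):
    w=np.clip(f(g[r0:r1,c0:c1]),0,None);yy,xx=np.mgrid[r0:r1,c0:c1]
    return (w*xx).sum()/w.sum(),(w*yy).sum()/w.sum(),w.sum()
h=cen(g,201,207,220,227,lambda a:185-a); print("hole top",h,ray("top",*h[:2],93))
h2=cen(gs,187,193,227,234,lambda a:131-a); print("hole scene",h2,ray("scene",*h2[:2],93))
def blob(g,r0,r1,c0,c1,th,k=8):
    G=cv2.resize(g[r0:r1,c0:c1],None,fx=k,fy=k,interpolation=cv2.INTER_CUBIC)
    m=(G>th).astype(np.uint8);cs,_=cv2.findContours(m,cv2.RETR_EXTERNAL,cv2.CHAIN_APPROX_NONE)
    c=cv2.convexHull(max(cs,key=cv2.contourArea));e=cv2.fitEllipse(c)
    return (e[0][0]+.5)/k-.5+c0,(e[0][1]+.5)/k-.5+r0,e[1][0]/k,e[1][1]/k
p=blob(g,194,214,211,233,168);print("plate top",p,ray("top",*p[:2],93))
p2=blob(gs,180,196,216,238,124);print("plate scene",p2,ray("scene",*p2[:2],93))
q=blob(g,203,216,313,324,160);print("handle top",q,ray("top",*q[:2],130))
q2=cen(gs,229,236,279,290,lambda a:a-148);print("handle scene",q2,ray("scene",*q2[:2],130))
# stand top corners & locker corners
for nm,n,z,pts in (("stand","top",45,None),):
  m=((g>122)&(g<145)).astype(np.uint8)[195:230,295:335]; m=cv2.morphologyEx(m,cv2.MORPH_CLOSE,np.ones((9,9)))
  m=cv2.morphologyEx(m,cv2.MORPH_OPEN,np.ones((5,5)))
  cs,_=cv2.findContours(m,cv2.RETR_EXTERNAL,cv2.CHAIN_APPROX_NONE);c=max(cs,key=cv2.contourArea)
  r=cv2.minAreaRect(c);print(r)
  P=[ray("top",x+295,y+195,45) for x,y in cv2.boxPoints(r)];print(np.array(P),np.mean(P,0))
# locker top corners from crop1 (x/5.556+185)
L=[((u+.5)/5.5556-.5+185,(v+.5)/5.5556-.5+185) for u,v in ((95,28),(345,75),(287,390),(33,343))]
P=np.array([ray("top",u,v,85) for u,v in L]);print(P,P.mean(0))
print(np.linalg.norm(P[0]-P[1]),np.linalg.norm(P[1]-P[2]))
d=(P[0]+P[1]-P[2]-P[3]);print("yaw",np.degrees(np.arctan2(d[1],d[0])), P.mean(0)+55*d/np.linalg.norm(d))
E
```

```text
hole top (np.float64(223.14957983193278), np.float64(203.91512605042016), np.float64(1190.0)) [556.   88.2  93. ]
hole scene (np.float64(230.23592493297588), np.float64(190.10723860589812), np.float64(373.0)) [550.9  82.3  93. ]
plate top (221.7516622543335, 203.44668579101562, 12.9652738571167, 13.121075630187988) [557.4  92.4  93. ]
plate scene (230.24234771728516, 187.64757823944092, 8.077049255371094, 16.044567108154297) [557.7  94.6  93. ]
handle top (318.917884349823, 209.2449369430542, 5.197904109954834, 5.6410040855407715) [ 534.9 -194.9  130. ]
handle scene (np.float64(284.77298050139274), np.float64(232.54038997214485), np.float64(718.0)) [ 532.5 -194.6  130. ]
((18.900005340576172, 18.200000762939453), (21.4580078125, 24.0627384185791), 82.87498474121094)
[[ 559.9 -151.3   45. ]
 [ 569.  -226.2   45. ]
 [ 502.3 -232.5   45. ]
 [ 493.3 -158.1   45. ]] [ 531.1 -192.1   45. ]
[[601.1 154.6  85. ]
 [574.4  17.   85. ]
 [403.8  48.7  85. ]
 [429.4 185.9  85. ]] [502.2 101.6  85. ]
140.10773610392943 173.4848844733103
yaw -10.422705476317054 [556.3  91.6  85. ]
```

apply_moves:
  series:
    - {"linear": [0,0,0],"spin": -9.7,"hand": 0.5}
    - {"linear": [0,0,0],"spin": -9.7,"hand": 0.5}
    - {"linear": [-2,-5,0],"spin": 0,"hand": 0.5}
    - {"linear": [-2,-5,0],"spin": 0,"hand": 0.5}
    - {"linear": [-2,-5,0],"spin": 0,"hand": 0.5}

```text
time_s: 0.72
eef_pos: [276.0, 461.3, 241.6]
ee_rot: [[-1.0, -0.001, -0.0], [-0.001, 1.0, -0.001], [0.0, -0.001, -1.0]]
ft_force: [0.4, -0.1, 0.5]
width: 42.5
```

apply_moves:
  series:
    - {"linear": [-2,-5,0],"spin": 0,"hand": 0.5}
    - {"linear": [-2,-5,0],"spin": 0,"hand": 0.5}
    - {"linear": [-2,-5,0],"spin": 0,"hand": 0.5}
    - {"linear": [-2,-5,0],"spin": 0,"hand": 0.5}
    - {"linear": [-2,-5,0],"spin": 0,"hand": 0.5}
    - {"linear": [-2,-5,0],"spin": 0,"hand": 0.5}
    - {"linear": [-2,-5,0],"spin": 0,"hand": 0.5}
    - {"linear": [-2,-5,0],"spin": 0,"hand": 0.5}
    - {"linear": [-2,-5,0],"spin": 0,"hand": 0.5}
    - {"linear": [-2,-5,0],"spin": 0,"hand": 0.5}

```text
time_s: 1.98
eef_pos: [476.0, -38.1, 242.1]
ee_rot: [[-1.0, -0.001, -0.0], [-0.001, 1.0, 0.001], [0.0, 0.001, -1.0]]
ft_force: [0.4, 0.7, -0.5]
width: 42.5
```

apply_moves:
  series:
    - {"linear": [-2,-5,0],"spin": 0,"hand": 0.5}
    - {"linear": [-2,-5,0],"spin": 0,"hand": 0.5}
    - {"linear": [-1.8,-0.6,0],"spin": 0,"hand": 0.5}
    - {"linear": [0,0,0],"spin": 0,"hand": 0.5}

```text
time_s: 2.48
eef_pos: [534.4, -143.3, 241.8]
ee_rot: [[-1.0, 0.001, -0.001], [0.001, 1.0, -0.001], [0.001, -0.001, -1.0]]
ft_force: [0.3, 0.2, -0.2]
width: 42.9
```

apply_moves:
  series:
    - {"linear": [0,-5.2,0],"spin": 0,"hand": 0.5}
    - {"linear": [0,0,4],"spin": 0,"hand": 0.5}
    - {"linear": [0,0,4.4],"spin": 0,"hand": 0.5}
    - {"linear": [0,0,0],"spin": 0,"hand": 0.5}

```text
time_s: 2.98
eef_pos: [530.1, -191.7, 154.5]
ee_rot: [[-1.0, -0.002, -0.01], [-0.003, 1.0, 0.003], [0.01, 0.003, -1.0]]
ft_force: [0.2, 0.5, -0.3]
width: 42.5
```

```bash
python3 - <<'E'
from h import *
s=robot.capture("scene");t=robot.capture("top");cv2.imwrite("pics/s1f.png",s);cv2.imwrite("pics/t1f.png",t)
print(robot.sense()['eef_pos'])
o=np.zeros((400,800,3),np.uint8);o[:,:400]=cv2.resize(s[190:290,235:335],(400,400),interpolation=3)
o[:,400:]=cv2.resize(t[165:265,265:365],(400,400),interpolation=3)
cv2.imwrite("pics/c3.png",o)
E
```

```text
[ 534.00326996 -193.56764305  158.77332207]
```

View pics/c3.png

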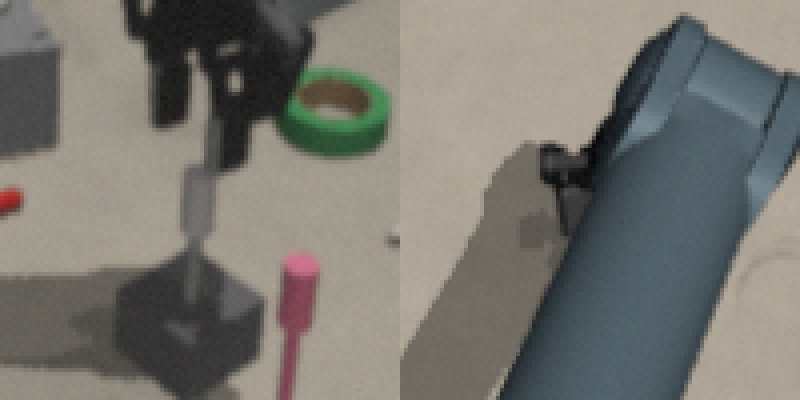

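The scene crop shows the two fingertips at (170,100) and (230,140), straddling the grey handle at (198,195). That is aligned, so I descend and close.

apply_moves:
  series:
    - {"linear": [0,0,2],"spin": 0,"hand": 0.5}
    - {"linear": [0,0,2],"spin": 0,"hand": 0.5}
    - {"linear": [0,-0.1,1.65],"spin": 0,"hand": 0.5}
    - {"linear": [0,0,0],"spin": 0,"hand": 0.5}
    - {"linear": [0,0,0],"spin": 0,"hand": 0.0}
    - {"linear": [0,0,0],"spin": 0,"hand": 0.0}
    - {"linear": [0,0,0],"spin": 0,"hand": 0.0}
    - {"linear": [0,0,0],"spin": 0,"hand": 0.0}

```text
time_s: 4.08
eef_pos: [534.5, -195.6, 102.3]
ee_rot: [[-1.0, -0.001, 0.001], [-0.001, 1.0, -0.0], [-0.001, -0.0, -1.0]]
ft_force: [-1.1, 0.2, 0.9]
width: 16.5
```

apply_moves:
  series:
    - {"linear": [0,0,0],"spin": 0,"hand": 0.0}
    - {"linear": [0,0,-1.5],"spin": 0,"hand": 0.0}
    - {"linear": [0,0,-2],"spin": 0,"hand": 0.0}
    - {"linear": [0,0,-3],"spin": 0,"hand": 0.0}
    - {"linear": [0,0,-5],"spin": 0,"hand": 0.0}
    - {"linear": [0,0,0],"spin": 0,"hand": 0.0}
    - {"linear": [0,0,0],"spin": 0,"hand": 0.0}

```text
time_s: 4.95
eef_pos: [533.9, -195.3, 217.4]
ee_rot: [[-1.0, -0.001, 0.001], [-0.001, 1.0, 0.001], [-0.001, 0.001, -1.0]]
ft_force: [-0.6, -0.6, -1.0]
width: 16.8
```

```bash
python3 - <<'E'
from h import *
s=robot.capture("scene")
cv2.imwrite("pics/s2f.png",s)
q=robot.sense();print(q['eef_pos'],q['width'],q['ft_force'])
p=q['eef_pos'];print(proj("scene",p+[0,0,8]),proj("scene",p-[0,0,97.3]))
cv2.imwrite("pics/c4.png",cv2.resize(s[160:280,220:340],(600,600),interpolation=3))
E
```

```text
[ 533.26704621 -194.98915496  216.34515359] 16.384083914408716 [ 0.29154841  0.38781187 -1.01390539]
[288.25178019 194.44060781] [284.84683278 236.64016611]
```

View pics/c4.png

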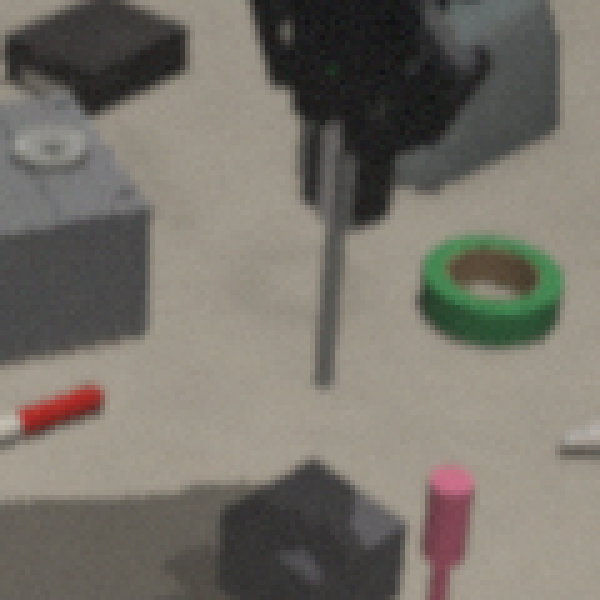

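The tip is at about (284.6,237), against a predicted (284.8,236.6), so the pin hangs upright in the hand. Next I go above the plate.

apply_moves:
  series:
    - {"linear": [-0.4,4,0],"spin": 0,"hand": 0.0}
    - {"linear": [-0.4,5,0],"spin": 0,"hand": 0.0}
    - {"linear": [-0.4,5,0],"spin": 0,"hand": 0.0}
    - {"linear": [-0.4,5,0],"spin": 0,"hand": 0.0}
    - {"linear": [-0.4,5,0],"spin": 0,"hand": 0.0}
    - {"linear": [-0.25,4.3,0],"spin": 0,"hand": 0.0}
    - {"linear": [0,0,0],"spin": 0,"hand": 0.0}
    - {"linear": [0,0,0],"spin": 0,"hand": 0.0}

```text
time_s: 6.0
eef_pos: [555.3, 86.7, 215.4]
ee_rot: [[-1.0, -0.001, -0.003], [-0.001, 1.0, -0.002], [0.003, -0.002, -1.0]]
ft_force: [-0.4, 0.1, -0.5]
width: 16.5
```

```bash
python3 - <<'E'
from h import *
s=robot.capture("scene")
cv2.imwrite("pics/s3f.png",s)
q=robot.sense();print(q['time_s'],q['eef_pos'],q['ee_rot'],q['width'],q['ft_force'])
p=q['eef_pos'];print(proj("scene",p-[0,0,97.3]))
cv2.imwrite("pics/c5.png",cv2.resize(s[130:230,180:280],(600,600),interpolation=3))
E
```

```text
6.05 [555.53913839  85.69248668 215.71409524] [[-0.99999685  0.00117542 -0.00221921]
 [ 0.00117949  0.99999762 -0.00183366]
 [ 0.00221705 -0.00183627 -0.99999586]] 16.674223876513736 [ 0.55531958 -0.64555997 -0.29156225]
[231.00085557 181.14685518]
```

View pics/c5.png

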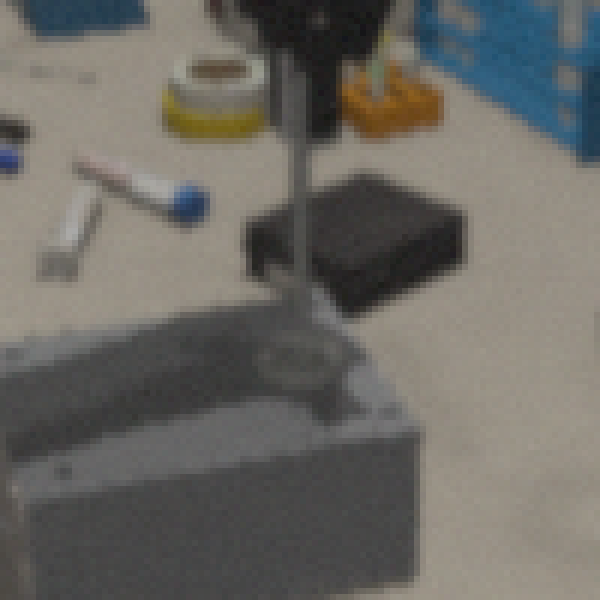

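apply_moves:
  series:
    - {"linear": [0,0.1,1],"spin": 0,"hand": 0.0}
    - {"linear": [0,0,0.9],"spin": 0,"hand": 0.0}
    - {"linear": [0,0,0],"spin": 0,"hand": 0.0}
    - {"linear": [0,0,0],"spin": 0,"hand": 0.0}

```text
time_s: 6.55
eef_pos: [556.4, 88.3, 197.7]
ee_rot: [[-1.0, -0.0, -0.0], [-0.0, 1.0, -0.0], [0.0, -0.0, -1.0]]
ft_force: [0.9, -0.1, -1.4]
width: 16.5
```

apply_moves:
  series:
    - {"linear": [0,0,0.1],"spin": 0,"hand": 0.0}
    - {"linear": [0,0,0.1],"spin": 0,"hand": 0.0}
    - {"linear": [0,0,0],"spin": 0,"hand": 0.0}

```text
time_s: 6.92
eef_pos: [556.4, 88.6, 195.8]
ee_rot: [[-1.0, -0.001, 0.0], [-0.001, 1.0, 0.0], [-0.0, 0.0, -1.0]]
ft_force: [0.3, 0.6, -0.0]
width: 16.6
```

apply_moves:
  series:
    - {"linear": [0,0,0.1],"spin": 0,"hand": 0.0}
    - {"linear": [0,0,0.1],"spin": 0,"hand": 0.0}
    - {"linear": [0,0,0],"spin": 0,"hand": 0.0}

```text
time_s: 7.3
eef_pos: [556.2, 88.6, 193.6]
ee_rot: [[-1.0, -0.001, -0.0], [-0.001, 1.0, -0.0], [0.0, -0.0, -1.0]]
ft_force: [-0.2, -0.6, -0.9]
width: 16.5
```

apply_moves:
  series:
    - {"linear": [0,0,0.1],"spin": 0,"hand": 0.0}
    - {"linear": [0,0,0.1],"spin": 0,"hand": 0.0}
    - {"linear": [0,0,0],"spin": 0,"hand": 0.0}

```text
time_s: 7.68
eef_pos: [556.2, 88.6, 191.6]
ee_rot: [[-1.0, -0.001, -0.0], [-0.001, 1.0, -0.0], [0.0, -0.0, -1.0]]
ft_force: [-0.3, -0.1, -0.6]
width: 16.8
```

apply_moves:
  series:
    - {"linear": [0,0,0.1],"spin": 0,"hand": 0.0}
    - {"linear": [0,0,0],"spin": 0,"hand": 0.0}
    - {"linear": [0,0,0],"spin": 0,"hand": 0.0}

```text
time_s: 8.05
eef_pos: [556.3, 88.6, 190.8]
ee_rot: [[-1.0, -0.001, -0.0], [-0.001, 1.0, 0.0], [0.0, 0.0, -1.0]]
ft_force: [-0.4, -0.3, -1.5]
width: 16.9
```

apply_moves:
  series:
    - {"linear": [0,0,0.1],"spin": 0,"hand": 0.0}
    - {"linear": [0,0,0],"spin": 0,"hand": 0.0}
    - {"linear": [0,0,0],"spin": 0,"hand": 0.0}

```text
time_s: 8.43
eef_pos: [556.3, 88.6, 189.8]
ee_rot: [[-1.0, -0.001, -0.0], [-0.001, 1.0, -0.0], [0.0, -0.0, -1.0]]
ft_force: [-1.0, -0.3, -0.8]
width: 16.6
```

apply_moves:
  series:
    - {"linear": [0,0,0.1],"spin": 0,"hand": 0.0}
    - {"linear": [0,0,0],"spin": 0,"hand": 0.0}

```text
time_s: 8.68
eef_pos: [556.2, 88.6, 188.7]
ee_rot: [[-1.0, -0.001, -0.0], [-0.001, 1.0, -0.0], [0.0, -0.0, -1.0]]
ft_force: [-0.2, 0.0, -0.7]
width: 16.7
```

apply_moves:
  series:
    - {"linear": [0,0,0.05],"spin": 0,"hand": 0.0}
    - {"linear": [0,0,0],"spin": 0,"hand": 0.0}

```text
time_s: 8.93
eef_pos: [556.3, 88.6, 188.2]
ee_rot: [[-1.0, -0.001, -0.0], [-0.001, 1.0, -0.0], [0.0, -0.0, -1.0]]
ft_force: [-1.0, 0.3, -1.0]
width: 16.8
```

apply_moves:
  series:
    - {"linear": [0,0,0.1],"spin": 0,"hand": 0.0}
    - {"linear": [0,0,0],"spin": 0,"hand": 0.0}

```text
time_s: 9.18
eef_pos: [556.2, 88.6, 187.1]
ee_rot: [[-1.0, -0.001, -0.0], [-0.001, 1.0, -0.0], [0.0, -0.0, -1.0]]
ft_force: [-0.5, -0.1, -0.5]
width: 16.9
```

apply_moves:
  series:
    - {"linear": [0,0,0.1],"spin": 0,"hand": 0.0}
    - {"linear": [0,0,0],"spin": 0,"hand": 0.0}

```text
time_s: 9.43
eef_pos: [556.2, 88.6, 186.1]
ee_rot: [[-1.0, -0.001, -0.0], [-0.001, 1.0, -0.0], [0.0, -0.0, -1.0]]
ft_force: [-0.1, -0.6, -0.3]
width: 16.5
```

apply_moves:
  series:
    - {"linear": [0,0,0.1],"spin": 0,"hand": 0.0}
    - {"linear": [0,0,0],"spin": 0,"hand": 0.0}

```text
time_s: 9.68
eef_pos: [556.2, 88.6, 185.1]
ee_rot: [[-1.0, -0.001, -0.0], [-0.001, 1.0, -0.0], [0.0, -0.0, -1.0]]
ft_force: [0.3, -0.3, 0.1]
width: 16.7
```

The tip is 5 mm below the plate face with no force, so it is in the hole. I continue down.

apply_moves:
  series:
    - {"linear": [0,0,0.2],"spin": 0,"hand": 0.0}
    - {"linear": [0,0,0.2],"spin": 0,"hand": 0.0}
    - {"linear": [0,0,0],"spin": 0,"hand": 0.0}

```text
time_s: 10.05
eef_pos: [556.1, 88.6, 181.0]
ee_rot: [[-1.0, -0.001, -0.001], [-0.001, 1.0, -0.0], [0.001, -0.0, -1.0]]
ft_force: [-0.5, 0.8, -0.8]
width: 16.9
```

apply_moves:
  series:
    - {"linear": [0,0,0.2],"spin": 0,"hand": 0.0}
    - {"linear": [0,0,0.2],"spin": 0,"hand": 0.0}
    - {"linear": [0,0,0.1],"spin": 0,"hand": 0.0}
    - {"linear": [0,0,0],"spin": 0,"hand": 0.0}

```text
time_s: 10.55
eef_pos: [556.2, 88.5, 176.1]
ee_rot: [[-1.0, -0.001, -0.0], [-0.001, 1.0, -0.0], [0.0, -0.0, -1.0]]
ft_force: [-0.4, -0.4, -0.6]
width: 16.3
```

apply_moves:
  series:
    - {"linear": [0,0,0.2],"spin": 0,"hand": 0.0}
    - {"linear": [0,0,0.1],"spin": 0,"hand": 0.0}
    - {"linear": [0,0,0.1],"spin": 0,"hand": 0.0}
    - {"linear": [0,0,0],"spin": 0,"hand": 0.0}

```text
time_s: 11.05
eef_pos: [556.2, 88.6, 172.1]
ee_rot: [[-1.0, -0.001, -0.0], [-0.001, 1.0, -0.0], [0.0, -0.0, -1.0]]
ft_force: [0.2, -1.0, -0.5]
width: 16.7
```

Now 1 mm steps with force checks, to find the pad.

apply_moves:
  series:
    - {"linear": [0,0,0.1],"spin": 0,"hand": 0.0}
    - {"linear": [0,0,0.1],"spin": 0,"hand": 0.0}
    - {"linear": [0,0,0],"spin": 0,"hand": 0.0}

```text
time_s: 11.42
eef_pos: [556.2, 88.6, 170.1]
ee_rot: [[-1.0, -0.001, -0.0], [-0.001, 1.0, -0.0], [0.0, -0.0, -1.0]]
ft_force: [-0.2, -0.3, -0.3]
width: 17.0
```

apply_moves:
  series:
    - {"linear": [0,0,0.1],"spin": 0,"hand": 0.0}
    - {"linear": [0,0,0.1],"spin": 0,"hand": 0.0}
    - {"linear": [0,0,0],"spin": 0,"hand": 0.0}

```text
time_s: 11.8
eef_pos: [556.2, 88.5, 168.1]
ee_rot: [[-1.0, -0.001, -0.0], [-0.001, 1.0, -0.0], [0.0, -0.0, -1.0]]
ft_force: [0.7, 0.9, -0.3]
width: 16.8
```

apply_moves:
  series:
    - {"linear": [0,0,0.1],"spin": 0,"hand": 0.0}
    - {"linear": [0,0,0.1],"spin": 0,"hand": 0.0}
    - {"linear": [0,0,0],"spin": 0,"hand": 0.0}

```text
time_s: 12.18
eef_pos: [557.0, 88.5, 167.4]
ee_rot: [[-1.0, -0.001, 0.001], [-0.001, 1.0, 0.001], [-0.001, 0.001, -1.0]]
ft_force: [-1.5, 0.1, 5.4]
width: 16.4
```

Contact with the pad at a TCP height of about 167.5. I push on gently.

apply_moves:
  series:
    - {"linear": [0,0,0.1],"spin": 0,"hand": 0.0}
    - {"linear": [0,0,0],"spin": 0,"hand": 0.0}

```text
time_s: 12.42
eef_pos: [557.1, 88.5, 166.6]
ee_rot: [[-1.0, -0.001, 0.001], [-0.001, 1.0, 0.001], [-0.001, 0.001, -1.0]]
ft_force: [-1.0, -0.8, 5.6]
width: 16.8
```

apply_moves:
  series:
    - {"linear": [0,0,0.1],"spin": 0,"hand": 0.0}
    - {"linear": [0,0,0],"spin": 0,"hand": 0.0}

```text
time_s: 12.68
eef_pos: [557.1, 88.5, 165.6]
ee_rot: [[-1.0, -0.001, 0.001], [-0.001, 1.0, 0.001], [-0.001, 0.001, -1.0]]
ft_force: [-1.4, -0.4, 5.8]
width: 16.4
```

apply_moves:
  series:
    - {"linear": [0,0,0.1],"spin": 0,"hand": 0.0}
    - {"linear": [0,0,0],"spin": 0,"hand": 0.0}

```text
time_s: 12.92
eef_pos: [557.2, 88.5, 164.7]
ee_rot: [[-1.0, -0.001, 0.001], [-0.001, 1.0, 0.001], [-0.001, 0.001, -1.0]]
ft_force: [-1.2, 0.0, 7.0]
width: 16.7
```

apply_moves:
  series:
    - {"linear": [0,0,0.1],"spin": 0,"hand": 0.0}
    - {"linear": [0,0,0],"spin": 0,"hand": 0.0}

```text
time_s: 13.18
eef_pos: [557.2, 88.5, 163.8]
ee_rot: [[-1.0, -0.001, 0.001], [-0.001, 1.0, 0.001], [-0.001, 0.001, -1.0]]
ft_force: [-0.7, -0.8, 6.4]
width: 16.5
```

apply_moves:
  series:
    - {"linear": [0,0,0.1],"spin": 0,"hand": 0.0}
    - {"linear": [0,0,0],"spin": 0,"hand": 0.0}

```text
time_s: 13.42
eef_pos: [557.2, 88.5, 162.8]
ee_rot: [[-1.0, -0.001, 0.001], [-0.001, 1.0, 0.001], [-0.001, 0.001, -1.0]]
ft_force: [-2.2, 0.5, 7.1]
width: 16.9
```

apply_moves:
  series:
    - {"linear": [0,0,0.1],"spin": 0,"hand": 0.0}
    - {"linear": [0,0,0],"spin": 0,"hand": 0.0}

```text
time_s: 13.68
eef_pos: [557.1, 88.5, 161.3]
ee_rot: [[-1.0, -0.001, 0.001], [-0.001, 1.0, 0.001], [-0.001, 0.001, -1.0]]
ft_force: [-0.4, 0.3, 3.9]
width: 16.7
```

```bash
cat > look.py <<'E'
from h import *
import sys
n=sys.argv[1]
s=robot.capture("top");cv2.imwrite(f"pics/{n}t.png",s)
k=robot.capture("scene")
o=np.zeros((400,800,3),np.uint8);o[:,:400]=cv2.resize(k[160:260,140:240],(400,400),interpolation=3);o[:,400:]=cv2.resize(s[190:290,170:270],(400,400),interpolation=3)
cv2.imwrite(f"pics/{n}.png",o);q=robot.sense();print(q['time_s'],q['eef_pos'],q['ft_force'])
E
python3 look.py d1
```

```text
13.775 [556.98571015  88.47418099 161.04197569] [-1.20154086 -0.92497777  4.37488417]
```

View pics/d1.png

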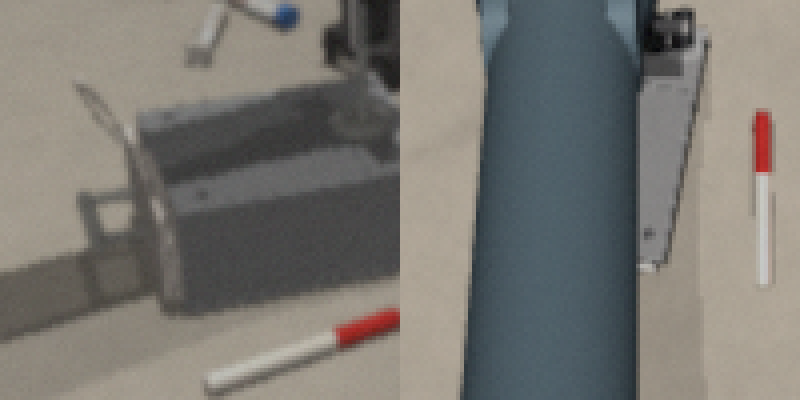

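The force fell from 7 to 4 N, so the catch seems to have let go, and the drawer front may already be moving. I'll hold for a moment and look.

apply_moves:
  series:
    - {"linear": [0,0,0],"spin": 0,"hand": 0.0}
    - {"linear": [0,0,0],"spin": 0,"hand": 0.0}
    - {"linear": [0,0,0],"spin": 0,"hand": 0.0}
    - {"linear": [0,0,0],"spin": 0,"hand": 0.0}
    - {"linear": [0,0,0],"spin": 0,"hand": 0.0}
    - {"linear": [0,0,0],"spin": 0,"hand": 0.0}
    - {"linear": [0,0,0],"spin": 0,"hand": 0.0}
    - {"linear": [0,0,0],"spin": 0,"hand": 0.0}

```text
time_s: 14.78
eef_pos: [556.6, 88.6, 160.4]
ee_rot: [[-1.0, -0.001, 0.001], [-0.001, 1.0, 0.0], [-0.001, 0.0, -1.0]]
ft_force: [1.3, -0.9, 4.4]
width: 16.1
```

```bash
python3 look.py d2
```

```text
14.875 [556.5171948   88.53876751 160.34297189] [0.81209331 0.21246668 4.69343062]
```

View pics/d2.png

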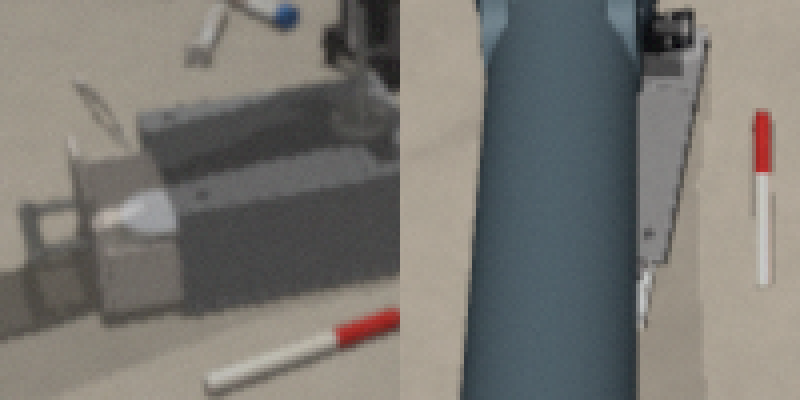

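The drawer front has moved from about (150,230) to (85,230) in the crop, so it is out. I withdraw the pin straight up.

apply_moves:
  series:
    - {"linear": [0,0,-0.3],"spin": 0,"hand": 0.0}
    - {"linear": [0,0,-0.5],"spin": 0,"hand": 0.0}
    - {"linear": [0,0,-1],"spin": 0,"hand": 0.0}
    - {"linear": [0,0,-1.5],"spin": 0,"hand": 0.0}
    - {"linear": [0,0,-1.5],"spin": 0,"hand": 0.0}
    - {"linear": [0,0,-1.5],"spin": 0,"hand": 0.0}
    - {"linear": [0,0,0],"spin": 0,"hand": 0.0}
    - {"linear": [0,0,0],"spin": 0,"hand": 0.0}

```text
time_s: 15.88
eef_pos: [556.0, 88.6, 223.1]
ee_rot: [[-1.0, -0.001, -0.001], [-0.001, 1.0, 0.0], [0.001, 0.0, -1.0]]
ft_force: [0.2, 0.4, -1.1]
width: 16.6
```

apply_moves:
  series:
    - {"linear": [0.36,-4,0],"spin": 0,"hand": 0.0}
    - {"linear": [0.4,-5,0],"spin": 0,"hand": 0.0}
    - {"linear": [0.4,-5,0],"spin": 0,"hand": 0.0}
    - {"linear": [0.4,-5,0],"spin": 0,"hand": 0.0}
    - {"linear": [0.4,-5,0],"spin": 0,"hand": 0.0}
    - {"linear": [0.22,-4.4,0],"spin": 0,"hand": 0.0}
    - {"linear": [0,0,3],"spin": 0,"hand": 0.0}
    - {"linear": [0,0,2.5],"spin": 0,"hand": 0.0}
    - {"linear": [0,0,0],"spin": 0,"hand": 0.0}
    - {"linear": [0,0,0],"spin": 0,"hand": 0.0}

```text
time_s: 17.12
eef_pos: [535.1, -195.5, 168.6]
ee_rot: [[-1.0, -0.001, 0.0], [-0.001, 1.0, -0.0], [-0.0, -0.0, -1.0]]
ft_force: [-0.3, 0.5, -0.1]
width: 16.7
```

```bash
python3 - <<'E'
from h import *
s=robot.capture("scene")
cv2.imwrite("pics/s5f.png",s)
q=robot.sense();print(q['time_s'],q['eef_pos'],q['ft_force'])
p=q['eef_pos'];print(proj("scene",p-[0,0,97.3]))
cv2.imwrite("pics/c6.png",cv2.resize(s[180:300,230:350],(600,600),interpolation=3))
E
```

```text
17.175 [ 535.51639954 -195.62167911  169.20456197] [-0.32668782 -0.5430214  -0.69846707]
[284.45752114 253.52341282]
```

View pics/c6.png

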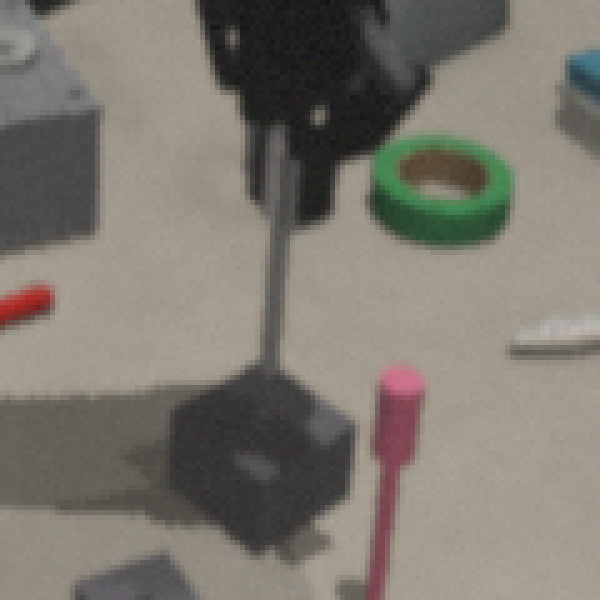

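apply_moves:
  series:
    - {"linear": [0.1,0,1],"spin": 0,"hand": 0.0}
    - {"linear": [0,0,1],"spin": 0,"hand": 0.0}
    - {"linear": [0,0,0],"spin": 0,"hand": 0.0}
    - {"linear": [0,0,0],"spin": 0,"hand": 0.0}

```text
time_s: 17.68
eef_pos: [533.8, -195.5, 148.2]
ee_rot: [[-1.0, -0.001, -0.0], [-0.001, 1.0, -0.0], [0.0, -0.0, -1.0]]
ft_force: [0.4, -0.3, -0.1]
width: 16.7
```

apply_moves:
  series:
    - {"linear": [0,0,0.2],"spin": 0,"hand": 0.0}
    - {"linear": [0,0,0.2],"spin": 0,"hand": 0.0}
    - {"linear": [0,0,0.2],"spin": 0,"hand": 0.0}
    - {"linear": [0,0,0],"spin": 0,"hand": 0.0}

```text
time_s: 18.18
eef_pos: [533.6, -195.4, 142.0]
ee_rot: [[-1.0, -0.001, -0.0], [-0.001, 1.0, 0.0], [0.0, 0.0, -1.0]]
ft_force: [0.3, -0.0, -0.9]
width: 16.7
```

apply_moves:
  series:
    - {"linear": [0,0,0.2],"spin": 0,"hand": 0.0}
    - {"linear": [0,0,0.2],"spin": 0,"hand": 0.0}
    - {"linear": [0,0,0],"spin": 0,"hand": 0.0}

```text
time_s: 18.55
eef_pos: [533.6, -195.4, 138.0]
ee_rot: [[-1.0, -0.001, -0.001], [-0.001, 1.0, 0.0], [0.001, 0.0, -1.0]]
ft_force: [1.1, 0.2, -0.5]
width: 16.8
```

The tip is below the mouth with no force, so it is in the stand's hole. I lower the rest.

apply_moves:
  series:
    - {"linear": [0,0,0.4],"spin": 0,"hand": 0.0}
    - {"linear": [0,0,0.4],"spin": 0,"hand": 0.0}
    - {"linear": [0,0,0.4],"spin": 0,"hand": 0.0}
    - {"linear": [0,0,0.4],"spin": 0,"hand": 0.0}
    - {"linear": [0,0,0],"spin": 0,"hand": 0.0}

```text
time_s: 19.18
eef_pos: [533.4, -195.3, 121.8]
ee_rot: [[-1.0, -0.001, -0.001], [-0.001, 1.0, 0.0], [0.001, 0.0, -1.0]]
ft_force: [-0.6, 0.1, -0.7]
width: 16.9
```

apply_moves:
  series:
    - {"linear": [0,0,0.4],"spin": 0,"hand": 0.0}
    - {"linear": [0,0,0.4],"spin": 0,"hand": 0.0}
    - {"linear": [0,0,0.4],"spin": 0,"hand": 0.0}
    - {"linear": [0,0,0.3],"spin": 0,"hand": 0.0}
    - {"linear": [0,0,0.1],"spin": 0,"hand": 0.0}
    - {"linear": [0,0,0],"spin": 0,"hand": 0.0}
    - {"linear": [0,0,0],"spin": 0,"hand": 0.0}

```text
time_s: 20.05
eef_pos: [533.9, -195.5, 106.4]
ee_rot: [[-1.0, -0.001, 0.0], [-0.001, 1.0, -0.0], [-0.0, -0.0, -1.0]]
ft_force: [-0.0, -0.1, -1.5]
width: 16.3
```

apply_moves:
  series:
    - {"linear": [0,0,0.1],"spin": 0,"hand": 0.0}
    - {"linear": [0,0,0.1],"spin": 0,"hand": 0.0}
    - {"linear": [0,0,0.1],"spin": 0,"hand": 0.0}
    - {"linear": [0,0,0],"spin": 0,"hand": 0.0}

```text
time_s: 20.55
eef_pos: [533.7, -195.4, 103.1]
ee_rot: [[-1.0, -0.001, -0.0], [-0.001, 1.0, 0.0], [0.0, 0.0, -1.0]]
ft_force: [-0.8, -0.2, -0.1]
width: 16.7
```

apply_moves:
  series:
    - {"linear": [0,0,0.1],"spin": 0,"hand": 0.0}
    - {"linear": [0,0,0],"spin": 0,"hand": 0.0}
    - {"linear": [0,0,0],"spin": 0,"hand": 0.0}

```text
time_s: 20.92
eef_pos: [533.9, -195.5, 102.4]
ee_rot: [[-1.0, -0.001, 0.0], [-0.001, 1.0, -0.0], [-0.0, -0.0, -1.0]]
ft_force: [-0.2, -0.1, 0.2]
width: 16.8
```

apply_moves:
  series:
    - {"linear": [0,0,0.05],"spin": 0,"hand": 0.0}
    - {"linear": [0,0,0],"spin": 0,"hand": 0.0}
    - {"linear": [0,0,0],"spin": 0,"hand": 0.0}

```text
time_s: 21.3
eef_pos: [534.1, -195.6, 102.3]
ee_rot: [[-1.0, -0.001, 0.001], [-0.001, 1.0, 0.0], [-0.001, 0.0, -1.0]]
ft_force: [-1.3, 0.4, 4.8]
width: 16.4
```

The pin is seated: 102.3 as at the start, with 4.8 N upward contact. I ease off, release, and retreat upward.

apply_moves:
  series:
    - {"linear": [0,0,-0.05],"spin": 0,"hand": 0.0}
    - {"linear": [0,0,0],"spin": 0,"hand": 0.2}
    - {"linear": [0,0,0],"spin": 0,"hand": 0.5}
    - {"linear": [0,0,0],"spin": 0,"hand": 0.5}
    - {"linear": [0,0,0],"spin": 0,"hand": 0.5}
    - {"linear": [0,0,0],"spin": 0,"hand": 0.5}

```text
time_s: 22.05
eef_pos: [533.7, -195.5, 102.1]
ee_rot: [[-1.0, -0.001, -0.0], [-0.001, 1.0, -0.0], [0.0, -0.0, -1.0]]
ft_force: [0.8, -0.4, -0.2]
width: 42.8
```

apply_moves:
  series:
    - {"linear": [0,0,-1],"spin": 0,"hand": 0.5}
    - {"linear": [0,0,-2],"spin": 0,"hand": 0.5}
    - {"linear": [0,0,-3],"spin": 0,"hand": 0.5}
    - {"linear": [0,0,-4],"spin": 0,"hand": 0.5}
    - {"linear": [0,0,-4],"spin": 0,"hand": 0.5}
    - {"linear": [2,5,0],"spin": 0,"hand": 0.5}
    - {"linear": [2,5,0],"spin": 0,"hand": 0.5}
    - {"linear": [1,5,0],"spin": 0,"hand": 0.5}
    - {"linear": [0,0,0],"spin": 0,"hand": 0.5}
    - {"linear": [0,0,0],"spin": 0,"hand": 0.5}

```text
time_s: 23.3
eef_pos: [484.2, -46.2, 243.5]
ee_rot: [[-1.0, -0.001, 0.002], [-0.001, 1.0, 0.0], [-0.002, 0.0, -1.0]]
ft_force: [0.3, -0.6, -0.1]
width: 42.9
```

```bash
python3 - <<'E'
from h import *
s=robot.capture("scene");t=robot.capture("top")
cv2.imwrite("pics/endt.png",t);cv2.imwrite("pics/ends.png",s)
q=robot.sense();print(q['time_s'],q['eef_pos'],q['ft_force'])
cv2.imwrite("pics/end.png",np.hstack([cv2.resize(s[150:330,150:350],(400,360),interpolation=3),cv2.resize(t[170:260,260:360],(400,360),interpolation=3)]))
g=cv2.cvtColor(s,6).astype(float)[229:236,279:290];w=np.clip(g-148,0,None);yy,xx=np.mgrid[229:236,279:290]
print((w*xx).sum()/w.sum(),(w*yy).sum()/w.sum(),w.sum())
E
```

```text
23.4 [484.11804178 -47.30934877 243.06915023] [ 0.1094595  -1.06400551 -0.22994771]
284.56030795551754 232.67835757057313 1169.0
```

View pics/end.png

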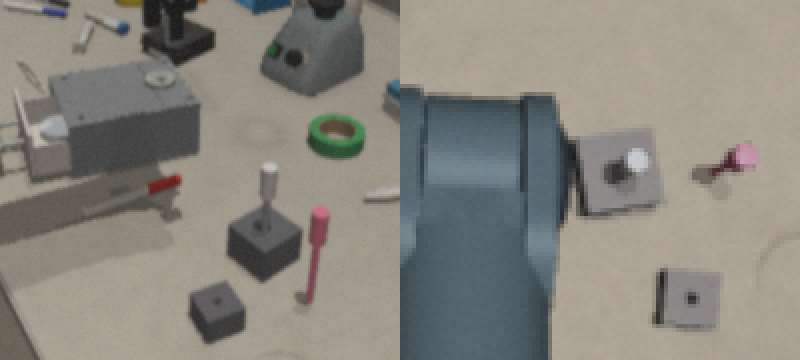

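View pics/endt.png

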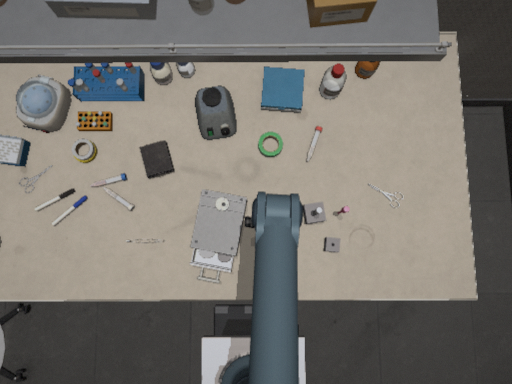

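The final pictures show the pin upright in the larger stand, its handle at (284.6,232.7) against (284.8,232.5) at the start. The drawer is open and its handle has moved from about (213,258) to (209,273) in the top view. The bystanders have not moved, and the gripper is clear of everything.

```bash
python3 -c "
from rig import robot
print(robot.job_done())"
```

```text
the job is handed in; nothing more can be done
None
```

The drawer is open, the pin is back in its stand, and the job was handed in at about 23.4 s of the 72 s allowed.

- **Finding the hole:** The dark hole showed in the top picture, and the pin tip went in on the first try without a search. The side camera put the hole several mm away. I took that as an effect of its oblique view, and the touch confirmed the top camera.
- **Releasing the catch:** I pressed in 1 mm steps. The pad was met about 23 mm below the plate face. The highest force I read was about 7 N, and it dropped to about 4 N as the catch let go. Readings were only taken at the end of each step.
- **Returning the pin:** It seated at the same height as at the start (102.3 mm at the tool), with 4.8 N of contact before I let go.
- **Last checks:** The handle top is within about 0.3 pixel of where it started in the side picture. The drawer looked fully out, judged by eye. The slide box and the tube looked unmoved in the top view. The arm hid the marker there, but it looked in place in the side view. The gripper was touching nothing. No check failed.

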